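# Gauge the heating-block sleeves

### The arm

A 6-joint arm with a two-finger parallel gripper is mounted at the origin on a cart in front of the work surface, level with it; the furniture and walls round the work are solid. World frame = base frame: x ahead of the robot, y to its left, z up, the work surface at z = 0. Lengths are in m, angles in degrees, forces in N, time in s.
With the tool pointing down it reaches from about 0.35 to 0.875 m from the base axis. Payload 4.2 kg.
Tool frame: the origin (TCP) lies midway between the tips of the shut fingers; the grasp point (between the pads) lies 19 mm behind it; z points along the fingers, y is the direction in which the jaws open and shut (so a half turn about z gives the same grasp; the last joint's range is limited). The gripper opens to 87 mm and grips with 3 to 60 N. Pads are 19 mm wide; open, the fingers measure 117 mm over their backs; the gripper's body (75 mm by 190 mm) begins 51 mm behind the grasp point.
Start: joints at [-48.667, 22.042, 0.453, 0, -68.411, -14.817], TCP at [0.279, -0.559, 0.223] pointing down, gripper open.
Joint ranges: [-179.83, 179.83], [-69.29, 118.12], [-61.27, 80.66], [-181.25, 117.63], [-171.15, -9.14], [-177.46, 177.46]. Speed limits (degrees/s): [159.86, 159.86, 180, 180, 180, 180].

### API

Orientations are given as a 3x3 rotation matrix whose columns are the frame's x, y, z axes.
In Python, from station import r gives the robot as it stands.
- The arm moves only by the tool carry_out, never from a script. Its argument "steps" is a list of rows, each a list of 2 entries, a list of its own where there are three numbers: the shift along the tool's x, y, z in cm, then the turn about the tool's z in degrees. In form: [[[x, y, z], twist], ...]. A call has 1 to 20 rows; each row is the pose to reach, as a shift and turn from the pose measured when the call began, along the tool's axes at that moment; what a row does not reach only later rows make up. A row lasts 1/10 s, in which the tool goes at most 50 mm and 8.59 degrees, less where a joint would pass 70% of its speed; a pose out of reach is approached as far as the arm can. A call with a gripper value outside its range is refused whole. "gripper" is the gripper's target within -1 to 1 (fully open at 1, half-way at 0, shut at -1), set as the call begins (left out, the last holds). The fingers move at their own pace and stop on an object; the grip force is fixed at half the most. Time passes only in rows, so rows that repeat a pose let the fingers close. It gives the time, the measured TCP pose, the force and the opening at its end, in the units of the state.
- r.sense(): the state, without advancing time (a new reading comes with each control period).
- r.capture(name): name is "side" or "top" or "wrist"; returns the picture (400x640x3 uint8, red, green, blue); there is no depth.
- r.calibration(name): a dict with "camera_matrix" (3x3 intrinsics, pixels), "D" ([k1, k2, p1, p2, k3] as OpenCV has them; the pictures are not rectified), "world_from_camera" (4x4, takes a point from camera to world coordinates). Camera axes: x right, y up, looking along -z (the intrinsics and any distortion apply to the point x, -y, -z); pixel columns grow to the right and rows downward; lengths in m; the calibration is good to about 2 mm. A picture is of the moment at which its call begins: read the wrist's pose just before it. calibration takes no time and is no camera call; for the wrist camera it gives the pose at the moment of the call.
- r.finish_job(): hands the job in, once; it reports no verdict.
Trained networks look in the newest picture that a camera, given by its name, has taken for a name from the list of things; names that differ only in an ending like _2 or _b are one class to them, and where a whole thing is asked for, a point or a joint stands for the part that bears it (a point fixed in the world has none). Each returns a list of dicts, best first, with "confidence" (0 to 1); they miss things now and then, are a little off and sometimes report something else, mostly with a low value. They report only what shows in the picture. A call takes as long as a camera call. They do not tell look-alikes from the thing itself.
- r.cut_out(camera, target): "pixels" (400x640 bool, what is visible of it).
- r.place_of(camera, target): "centre" ([x, y, z] in m, in world coordinates, good to about 4 mm: a listed point, or the origin of a listed thing).
The state is a dict: "time_s": time; "joints": joint angles; "joint_velocities": joint speeds; "effort": joint torques, N m; "tcp_pos": TCP position; "ee_rot": TCP orientation; "wrist_force": force on the tool from outside, world axes, zero at the start; "moment": the same for the moment, N m; "gripper_width": opening from 0.0 (shut) to 1.0 (fully open).
Only numpy, scipy, OpenCV 4.12 (cv2) and the standard library are available. Lean on these libraries where they do the work, as an engineer would, in place of code of your own. Each camera call takes 0.05 s, during which the arm holds its last target. There are 200 camera calls.

### The job

The gauge on the worktop is set to the well width of our heating block. Try the three aluminium sleeves in it: slide every sleeve that fits along the worktop through between the jaws, without lifting it over or forcing it, until it stands clear of the jaws in the outfeed lane, and stand every sleeve that is too wide upright in the white tray. Leave the glassware and other things behind the gauge as they are.

Things in the scene. Friction and masses are not known exactly. Their poses are not given: they have to be found in the camera images.
- gauge: fixed grey U-shaped gap gauge. Origin on the worktop between the jaws, midway between the rails; +x runs from the flared mouth into the outfeed lane, z up. Rails 14 mm high, inner faces y = +-31 mm, end bar at x = 118; flare reaches y = +-55 at x = -72. Fixed jaw face y = -22.5; the fitted jaw plate faces it. Jaws lie at x = -12 to 12 (lead-ins from -40). 30 mm fingers pass between
- jaw_thick: immovable steel jaw plate 11.5 mm thick, 24 mm long (x), with a lip over the rail and thumb screw 25 mm high. Origin at bench level, middle of its back face; gauging face at its y = -11.5 mm. One jaw plate is fitted (origin at gauge x 0, y +31 mm), the other parked outside the other rail (gauge x +65, y -45). Fitted, it makes the gap 42 mm (gauge y -22.5 to +19.5)
- jaw_thin: immovable steel jaw plate 4.5 mm thick, 24 mm long (x), with a lip over the rail and thumb screw 25 mm high. Origin at bench level, middle of its back face; gauging face at its y = -4.5 mm. One jaw plate is fitted (origin at gauge x 0, y +31 mm), the other parked outside the other rail (gauge x +65, y -45). Fitted, it makes the gap 49 mm (gauge y -22.5 to +26.5)
- bush_38: aluminium tube sleeve standing upright on the worktop before the gauge mouth at the start: 38 mm outside diameter, 36 mm tall, 28 mm wide blind bore 18 mm deep from the top; origin at the centre of its underside, z up its axis
- bush_45: aluminium tube sleeve standing upright on the worktop before the gauge mouth at the start: 45 mm outside diameter, 36 mm tall, 28 mm wide blind bore 18 mm deep from the top; origin at the centre of its underside, z up its axis
- bush_52: aluminium tube sleeve standing upright on the worktop before the gauge mouth at the start: 52 mm outside diameter, 36 mm tall, 28 mm wide blind bore 18 mm deep from the top; origin at the centre of its underside, z up its axis
- tray: fixed shallow open white plastic tray, 125 mm (x) by 195 mm (y), 18 mm high, walls and floor 3 mm; origin at the centre of its underside at bench level, inner floor 3 mm up
- beaker_50: bystander: small clear beaker, 46 mm diameter, 56 mm tall, origin under its centre
- dropper_1: bystander: small brown dropper bottle, 35 mm diameter, 104 mm tall, origin under its centre
- crucible: bystander: white porcelain crucible, 41 mm diameter, 34 mm tall, origin under its centre
- slide_box: bystander: white cardboard box, 53 x 77 x 22 mm, origin under its centre
Things that resemble listed ones, but are neither listed nor needed, are in the scene too. What is shaped like the bush_45 but blue is not meant.

How it is judged (in metres and radians):
At the end, for the whole second after the job is handed in: Every sleeve narrower than the gap stands upright (0.1 rad) on the worktop in the outfeed lane, its whole width past the jaws (2 mm tolerance); every wider one stands upright on the tray floor; all at rest. 38 mm always fits, 52 mm never, 45 mm only with the thin jaw plate fitted (x of bush_38 in the frame of gauge between 0.029 and 0.115 m and y of bush_38 in the frame of gauge between -0.03 and 0.03 m and height (world z) of bush_38 below 0.006 m and angle between each of bush_38, bush_52's own z axis and vertical below 0.1 rad and linear speed of each of bush_38, bush_52 below 0.02 m/s and ((horizontal distance between jaw_thin and gauge below 0.045 m and (x of bush_45 in the frame of gauge between 0.0325 and 0.115 m and y of bush_45 in the frame of gauge between -0.03 and 0.03 m and height (world z) of bush_45 below 0.006 m and angle between bush_45's own z axis and vertical below 0.1 rad and linear speed of bush_45 below 0.02 m/s)) or (horizontal distance between jaw_thick and gauge below 0.045 m and (x of bush_45 in the frame of tray between -0.05 and 0.05 m and y of bush_45 in the frame of tray between -0.085 and 0.085 m and height (world z) of bush_45 below 0.009 m and angle between bush_45's own z axis and vertical below 0.1 rad and linear speed of bush_45 below 0.02 m/s))) and x of bush_52 in the frame of tray between -0.05 and 0.05 m and y of bush_52 in the frame of tray between -0.085 and 0.085 m and height (world z) of bush_52 below 0.009 m); the robot touches nothing.
It fails at once if a sleeve that fits is lifted over the gauge instead of slid through ((height (world z) of bush_38 above 0.015 m and x of bush_38 in the frame of gauge between -0.02 and 0.12 m and y of bush_38 in the frame of gauge between -0.04 and 0.04 m) or (horizontal distance between jaw_thin and gauge below 0.045 m and height (world z) of bush_45 above 0.015 m and x of bush_45 in the frame of gauge between -0.02 and 0.12 m and y of bush_45 in the frame of gauge between -0.04 and 0.04 m)).
It fails at once if a sleeve is forced against the gauge or its jaws (over 80 N) (contact force between any of bush_38, bush_45, bush_52 and gauge above 80 N or contact force between any of bush_38, bush_45, bush_52 and jaw_thick above 80 N or contact force between any of bush_38, bush_45, bush_52 and jaw_thin above 80 N).
It fails at once if a bystander behind the gauge is tipped or moved more than 30 mm (distance of any of beaker_50, dropper_1, crucible, slide_box from where it was at the start of the episode above 0.03 m or angle between any of beaker_50, dropper_1, crucible, slide_box's own z axis and vertical above 0.5 rad).
It also fails if it takes over 72 s, if anything falls off the work surface, if the arm or the gripper's body presses on something with over 40 N, if the wrist force passes 120 N, or if a joint passes its speed limit or range.

## Working session

There is one attempt and no reset: what is moved stays moved. The work goes in short steps, Python scripts to look and compute and a tool call to move; the robot and the scene stay as the last step left them, time stands still between calls to the robot, and variables do not carry over. Pictures are saved under pics/ and viewed, about 8 in all and at most 12, crops included, and the job is handed in when it is done.

Besides the shell and the picture viewer there is one more tool, called after "Call:" as name(argument=value, ...), one argument or row to a line, values as JSON. carry_out: Moves the arm, as the interface text tells. Its arguments: {"type":"object","properties":{"steps":{"type":"array","items":{"type":"array"}},"gripper":{"type":"number"}},"required":["steps"]}

```bash
ls; mkdir -p pics
python3 - <<'E'
from station import r
import cv2,numpy as np
s=r.sense();print(s['time_s'],s['tcp_pos'],np.round(s['ee_rot'],3).tolist(),s['gripper_width'])
for c in ['top','side']:
    im=r.capture(c);cv2.imwrite(f'pics/{c}0.png',im[:,:,::-1])
    for t in ['gauge','jaw_thick','jaw_thin','bush_38','bush_45','bush_52','tray','beaker_50','dropper_1','crucible','slide_box']:
        print(c,t,[(np.round(d['centre'],3).tolist(),round(d['confidence'],2)) for d in r.place_of(c,t)][:4])
print(r.sense()['time_s'])
E
```

```text
pics
0.0 [ 0.27876998 -0.5587085   0.22143569] [[-0.895, -0.446, -0.001], [-0.446, 0.895, 0.002], [0.0, 0.002, -1.0]] 0.9951898110880179
top gauge [([0.498, 0.048, -0.002], 0.98)]
top jaw_thick [([0.529, 0.045, -0.005], 0.72)]
top jaw_thin [([0.453, -0.024, 0.0], 0.65)]
top bush_38 [([0.49, 0.182, -0.003], 0.88), ([0.496, 0.324, 0.001], 0.85), ([0.563, 0.266, 0.002], 0.59), ([0.419, 0.274, -0.003], 0.54)]
top bush_45 [([0.49, 0.182, -0.003], 0.88), ([0.496, 0.324, 0.001], 0.85), ([0.563, 0.266, 0.002], 0.59), ([0.419, 0.274, -0.003], 0.54)]
top bush_52 [([0.49, 0.182, -0.003], 0.88), ([0.496, 0.324, 0.001], 0.85), ([0.563, 0.266, 0.002], 0.59), ([0.419, 0.274, -0.003], 0.54)]
top tray [([0.463, -0.349, 0.003], 0.92)]
top beaker_50 [([0.72, 0.159, -0.003], 0.57)]
top dropper_1 [([0.773, 0.016, -0.001], 0.56)]
top crucible [([0.736, -0.054, -0.0], 0.72)]
top slide_box [([0.749, -0.198, 0.003], 0.75)]
side gauge [([0.497, 0.045, -0.003], 0.74), ([0.494, 0.179, -0.003], 0.58)]
side jaw_thick [([0.53, 0.048, 0.003], 0.65)]
side jaw_thin [([0.454, -0.019, 0.001], 0.65)]
side bush_38 [([0.564, 0.269, -0.004], 0.89), ([0.424, 0.268, -0.002], 0.76), ([0.49, 0.179, -0.004], 0.64), ([0.496, 0.045, -0.002], 0.63)]
side bush_45 [([0.564, 0.269, -0.004], 0.89), ([0.424, 0.268, -0.002], 0.76), ([0.49, 0.179, -0.004], 0.64), ([0.496, 0.045, -0.002], 0.63)]
side bush_52 [([0.564, 0.269, -0.004], 0.89), ([0.424, 0.268, -0.002], 0.76), ([0.49, 0.179, -0.004], 0.64), ([0.496, 0.045, -0.002], 0.63)]
side tray [([0.465, -0.347, 0.002], 0.63), ([0.564, 0.271, -0.003], 0.54)]
side beaker_50 []
side dropper_1 [([0.772, 0.016, -0.001], 0.56)]
side crucible [([0.74, -0.052, -0.0], 0.54)]
side slide_box [([0.753, -0.202, -0.002], 0.78)]
1.2
```

View pics/top0.png

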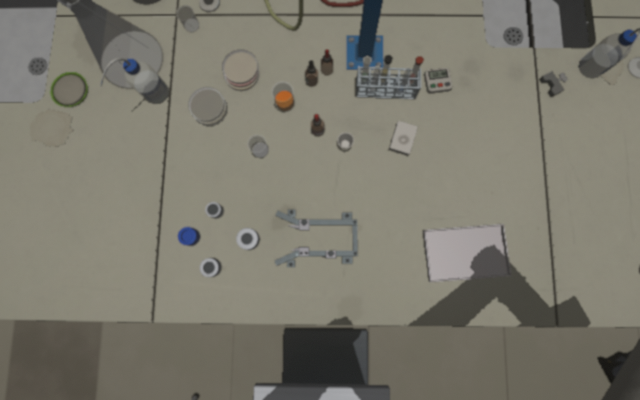

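View pics/side0.png

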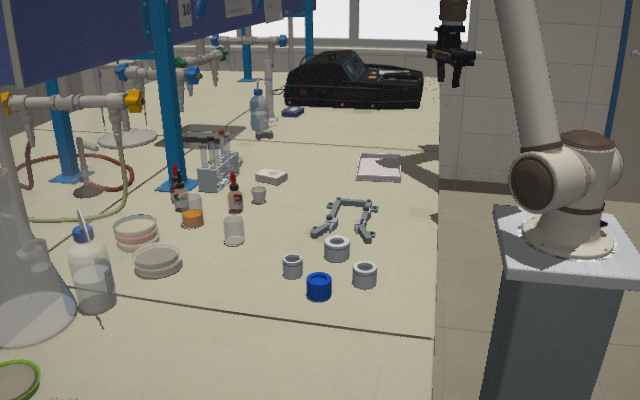

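The top view shows the gauge mouth facing the sleeves, at about (278,238). The sleeves are at (214,210), (247,239) and (209,267), the blue look-alike is at (188,236) and the tray at (466,252). Both cameras agree to within 5 mm. I still need to check the jaw gap from close up.

```bash
cat > h.py <<'E'
from station import r
import numpy as np, cv2
def go(pos,yaw):
    """tool-frame shift (cm) and twist (deg) to world pos with tool y at world yaw (mod 180)"""
    s=r.sense();R=np.array(s['ee_rot']);d=R.T@(np.array(pos)-s['tcp_pos'])*100
    cur=np.degrees(np.arctan2(R[1,1],R[0,1]));t=(cur-yaw+90)%180-90
    print('t',round(s['time_s'],2),'tcp',np.round(s['tcp_pos'],4),'yaw',round(cur,2),'->',np.round(d,2),'twist',round(t,2),'F',np.round(s['wrist_force'],1),'w',round(s['gripper_width'],3));return d,t
def ray(cam,uv,z,cal=None):
    c=cal or r.calibration(cam);K=np.array(c['camera_matrix']);T=np.array(c['world_from_camera'])
    p=cv2.undistortPoints(np.array(uv,float).reshape(-1,1,2),K,np.array(c['D'],float)).reshape(-1,2)
    d=np.c_[p[:,0],-p[:,1],-np.ones(len(p))]@T[:3,:3].T;o=T[:3,3]
    return o+d*((z-o[2])/d[:,2])[:,None]
def proj(cam,P):
    c=r.calibration(cam);T=np.linalg.inv(np.array(c['world_from_camera']));P=np.atleast_2d(P)
    q=(P@T[:3,:3].T+T[:3,3])*[1,-1,-1]
    return cv2.projectPoints(q,np.zeros(3),np.zeros(3),np.array(c['camera_matrix']),np.array(c['D'],float))[0].reshape(-1,2)
E
python3 - <<'E'
from h import *
c=r.calibration('wrist');s=r.sense();R=np.array(s['ee_rot']);T=np.array(c['world_from_camera'])
print(np.round(c['camera_matrix'],0).tolist(),np.round(R.T@(T[:3,3]-s['tcp_pos']),3),np.round(R.T@T[:3,:3],2).tolist(),s['joints'])
go([0.45,0.10,0.28],90)
E
```

```text
[[330.0, 0.0, 322.0], [0.0, 330.0, 203.0], [0.0, 0.0, 1.0]] [ 0.082 -0.001 -0.162] [[-0.0, 0.96, 0.29], [1.0, 0.0, -0.0], [-0.0, 0.29, -0.96]] [-4.86664358e+01  2.20399363e+01  4.50724266e-01  6.59005053e-04
 -6.84117380e+01 -1.48175596e+01]
t 1.2 tcp [ 0.279  -0.5592  0.2226] yaw 116.52 -> [-44.73  51.35  -5.74] twist 26.52 F [-1.4 -0.2 -0.3] w 1.001
```

Call:
carry_out(
  steps=[
    [[-48.3, 51.8, 4.3], 26.5],
    [[-48.3, 51.8, 4.3], 26.5],
    [[-48.3, 51.8, 4.3], 26.5],
    [[-48.3, 51.8, 4.3], 26.5],
    [[-48.3, 51.8, 4.3], 26.5],
    [[-48.3, 51.8, 4.3], 26.5],
    [[-48.3, 51.8, 4.3], 26.5],
    [[-48.3, 51.8, 4.3], 26.5],
    [[-48.3, 51.8, 4.3], 26.5],
    [[-48.3, 51.8, 4.3], 26.5],
    [[-48.3, 51.8, 4.3], 26.5],
    [[-48.3, 51.8, 4.3], 26.5],
    [[-48.3, 51.8, 4.3], 26.5],
    [[-48.3, 51.8, 4.3], 26.5],
    [[-48.3, 51.8, 4.3], 26.5],
    [[-48.3, 51.8, 4.3], 26.5],
    [[-48.3, 51.8, 4.3], 26.5],
    [[-48.3, 51.8, 4.3], 26.5],
    [[-48.3, 51.8, 4.3], 26.5],
  ],
)

```text
time_s: 3.1
tcp_pos: [0.4797, 0.1186, 0.1798]
ee_rot: [[-1.0, 0.002, 0.0], [0.002, 1.0, 0.0], [-0.0, 0.0, -1.0]]
wrist_force: [-0.0, 0.7, 0.8]
gripper_width: 0.996
```

Run:
```python
from h import *
go([0.48,0.12,0.18],90)
im=r.capture('wrist');cv2.imwrite('pics/w1.png',cv2.resize(im[:,:,::-1],(800,500),interpolation=cv2.INTER_CUBIC))
for t in ['gauge','jaw_thick','jaw_thin','bush_38','tray']:
    print(t,[(np.round(d['centre'],4).tolist(),round(d['confidence'],2)) for d in r.place_of('wrist',t)][:5])
```

```text
t 3.1 tcp [0.4797 0.1186 0.1798] yaw 89.91 -> [-0.03  0.14 -0.02] twist -0.09 F [-0.   0.7  0.8] w 0.996
gauge []
jaw_thick [([0.5284, 0.0439, 0.0015], 0.64)]
jaw_thin []
bush_38 [([0.4953, 0.1838, -0.0027], 0.81), ([0.4981, 0.3269, -0.0016], 0.71), ([0.5609, 0.2665, -0.0], 0.65), ([0.4217, 0.2702, -0.0038], 0.6), ([0.4539, -0.0226, -0.0026], 0.51)]
tray []
```

View pics/w1.png

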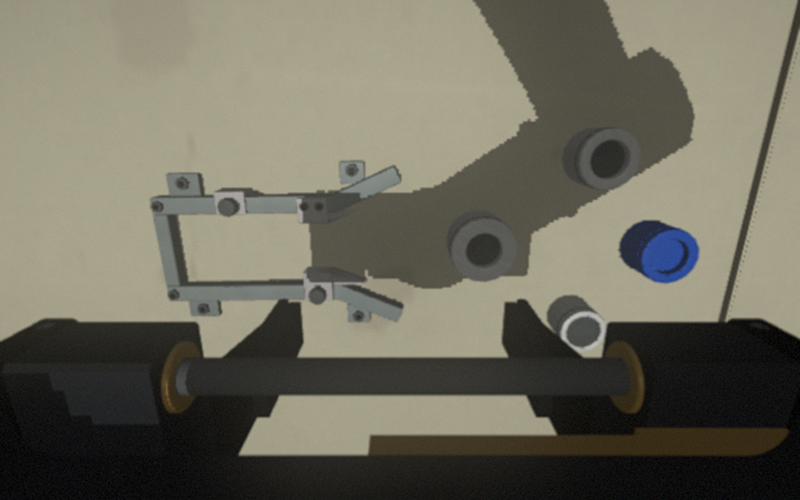

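The fitted plate is at about (318,285), the fixed jaw at (315,207) and the parked plate at (228,202). I'll zoom in with both gap models overlaid.

```bash
cat >> h.py <<'E'
def G(P,g):  # gauge frame (mm) -> world (m); g=(x,y,yawdeg of gauge +x)
    a=np.radians(g[2]);P=np.atleast_2d(P)/1000.
    return np.c_[g[0]+P[:,0]*np.cos(a)-P[:,1]*np.sin(a),g[1]+P[:,0]*np.sin(a)+P[:,1]*np.cos(a),P[:,2]]
E
python3 - <<'E'
from h import *
im=cv2.imread('pics/w1.png');im=cv2.resize(im,(640,400),interpolation=cv2.INTER_AREA)
im=r.capture('wrist')[:,:,::-1]; x0,y0,k=110,125,3.5
big=cv2.resize(im[y0:y0+140,x0:x0+225],None,fx=k,fy=k,interpolation=cv2.INTER_CUBIC)
cv2.imwrite('pics/w1raw.png',im)
g=(.497,.046,-90)
def L(a,b,c):
    p=((proj('wrist',G([a,b],g))-[x0-.5,y0-.5])*k-.5).round().astype(int)
    cv2.line(big,tuple(map(int,p[0])),tuple(map(int,p[1])),c,1)
for y in(31,-31): L((-12,y,14),(118,y,14),(0,0,255))
L((118,-31,14),(118,31,14),(0,0,255))
L((-12,-22.5,14),(12,-22.5,14),(0,255,0));L((-12,19.5,14),(12,19.5,14),(255,255,0));L((-12,26.5,14),(12,26.5,14),(255,0,255))
cv2.imwrite('pics/z1.png',big)
E
```

```text
(no output)
```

View pics/z1.png

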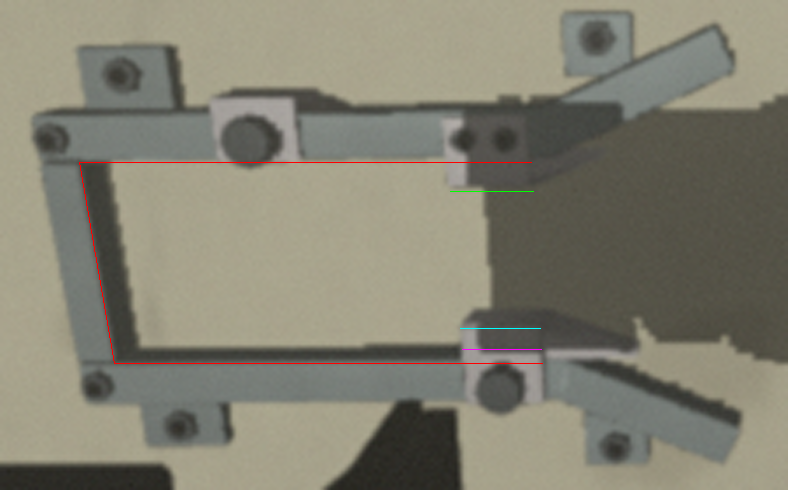

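Run:
```python
from h import *
print(ray('wrist',np.array([[485,249],[608,157],[580,330]])*.8,.036).round(4))
print('jaw edges',ray('wrist',[[110+490/3.5,125+187/3.5],[110+470/3.5,125+324/3.5]],.014).round(4))
go([.4925,.183,.18],90);go([.4925,.183,.004],90)
```

```text
[[0.4891 0.1828 0.036 ]
 [0.4199 0.2675 0.036 ]
 [0.5585 0.2649 0.036 ]]
jaw edges [[0.4736 0.046  0.014 ]
 [0.5158 0.0373 0.014 ]]
t 3.45 tcp [0.48   0.1197 0.1797] yaw 89.99 -> [-1.25  6.33 -0.03] twist -0.01 F [-1.  -0.3  0.2] w 0.997
t 3.45 tcp [0.48   0.1197 0.1797] yaw 89.99 -> [-1.25  6.33 17.57] twist -0.01 F [-1.  -0.3  0.2] w 0.997
```

Jaw edges measured at x = 0.4736 and 0.5158 give a 42 mm gap, so the thick plate is fitted. Only the 38 mm sleeve fits. I'll take the 52 to the tray first.

Call:
carry_out(
  steps=[
    [[-0.6, 3.2, 0], 0],
    [[-1.1, 6.3, 0], 0],
    [[-1.1, 6.3, 3], 0],
    [[-1.1, 6.3, 7], 0],
    [[-1.1, 6.3, 11], 0],
    [[-1.1, 6.3, 14], 0],
    [[-1.1, 6.3, 16], 0],
    [[-1.1, 6.3, 17.4], 0],
    [[-1.1, 6.3, 17.4], 0],
    [[-1.1, 6.3, 17.4], 0],
  ],
  gripper=1,
)

```text
time_s: 4.45
tcp_pos: [0.4913, 0.1828, 0.0058]
ee_rot: [[-1.0, -0.0, 0.0], [-0.0, 1.0, -0.0], [-0.0, -0.0, -1.0]]
wrist_force: [-0.7, 0.2, -0.8]
gripper_width: 1.002
```

Call:
carry_out(
  steps=[
    [[0, 0, 0], 0],
    [[0, 0, 0], 0],
    [[0, 0, 0], 0],
    [[0, 0, 0], 0],
    [[0, 0, 0], 0],
    [[0, 0, 0], 0],
    [[0, 0, 0], 0],
    [[0, 0, 0], 0],
  ],
  gripper=-1,
)

```text
time_s: 5.25
tcp_pos: [0.4913, 0.1828, 0.006]
ee_rot: [[-1.0, -0.0, 0.0], [-0.0, 1.0, -0.0], [-0.0, -0.0, -1.0]]
wrist_force: [-0.9, -1.2, 2.7]
gripper_width: 0.595
```

Run:
```python
from h import *
go([.464,-.395,.1],90)
```

```text
t 5.25 tcp [0.4913 0.1828 0.006 ] yaw 90.02 -> [  2.75 -57.78  -9.39] twist 0.02 F [-0.9 -1.2  2.7] w 0.595
```

Call:
carry_out(
  steps=[
    [[0, 0, -3], 0],
    [[0, 0, -7], 0],
    [[0.3, -3, -9], 0],
    [[0.5, -8, -9], 0],
    [[0.7, -13, -9], 0],
    [[1, -18, -9], 0],
    [[1.2, -23, -9], 0],
    [[1.5, -28, -9], 0],
    [[1.7, -33, -9], 0],
    [[2, -38, -9], 0],
    [[2.2, -43, -9], 0],
    [[2.5, -48, -9], 0],
    [[2.7, -53, -9], 0],
    [[2.7, -56, -9], 0],
    [[2.7, -57.1, -9], 0],
    [[2.7, -57.1, -7], 0],
    [[2.7, -57.1, -4], 0],
    [[2.7, -57.1, -2], 0],
    [[2.7, -57.1, -1], 0],
    [[2.7, -57.1, -1], 0],
  ],
  gripper=-1,
)

```text
time_s: 7.25
tcp_pos: [0.4636, -0.387, 0.0145]
ee_rot: [[-1.0, -0.001, -0.003], [-0.001, 1.0, 0.002], [0.003, 0.002, -1.0]]
wrist_force: [-0.1, 0.1, -0.6]
gripper_width: 0.594
```

Run:
```python
from h import *
go([.464,-.388,.01],90)
for c in ['top','side']:
    im=r.capture(c)
    if c=='side': cv2.imwrite('pics/s2.png',cv2.resize(im[130:210,330:450],None,fx=5,fy=5)[:,:,::-1])
    print([(np.round(d['centre'],3).tolist(),round(d['confidence'],2)) for d in r.place_of(c,'tray')][:2])
print('rows',proj('side',[[.464,-.388,.003],[.464,-.388,.039]]))
```

```text
t 7.25 tcp [ 0.4636 -0.387   0.0145] yaw 90.05 -> [-0.04 -0.1   0.45] twist 0.05 F [-0.1  0.1 -0.6] w 0.594
[]
[([0.464, -0.35, 0.0], 0.84)]
rows [[380.5361752  164.11647603]
 [381.00970403 152.828372  ]]
```

View pics/s2.png

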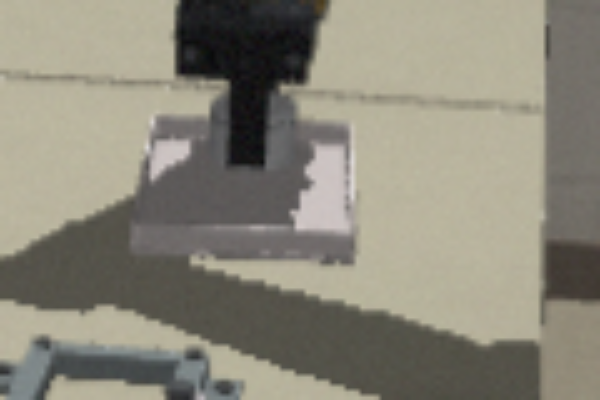

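The crop shows the 52 held upright inside the tray walls, at about (255,135). Next I lower it 5 mm and release it part-way.

Call:
carry_out(
  steps=[
    [[0, 0, 0.25], 0],
    [[0, 0, 0.45], 0],
    [[0, 0, 0.45], 0],
  ],
)

```text
time_s: 7.75
tcp_pos: [0.4655, -0.3884, 0.0131]
ee_rot: [[-1.0, -0.001, 0.003], [-0.001, 1.0, -0.001], [-0.003, -0.001, -1.0]]
wrist_force: [-0.5, 0.1, -0.6]
gripper_width: 0.592
```

Call:
carry_out(
  steps=[
    [[0, 0, 0], 0],
    [[0, 0, 0], 0],
    [[0, 0, 0], 0],
    [[0, 0, -1], 0],
    [[0, 0, -4], 0],
    [[0, 0, -8], 0],
    [[0, 0, -9], 0],
    [[0, 0, -9], 0],
  ],
  gripper=0.36,
)

```text
time_s: 8.55
tcp_pos: [0.4667, -0.389, 0.1062]
ee_rot: [[-1.0, -0.001, 0.008], [-0.001, 1.0, -0.004], [-0.008, -0.004, -1.0]]
wrist_force: [-0.8, 0.7, -1.0]
gripper_width: 0.68
```

Run:
```python
from h import *
go([.421,.2685,.10],90)
```

```text
t 8.55 tcp [ 0.4667 -0.389   0.1062] yaw 90.06 -> [ 4.5  65.75  0.31] twist 0.06 F [-0.8  0.7 -1. ] w 0.68
```

Call:
carry_out(
  steps=[
    [[0.3, 5, 0], 0],
    [[0.7, 10, 0], 0],
    [[1, 15, 0], 0],
    [[1.4, 20, 0], 0],
    [[1.7, 25, 0], 0],
    [[2.1, 30, 0], 0],
    [[2.4, 35, 0], 0],
    [[2.8, 40, 0], 0],
    [[3.1, 45, 0], 0],
    [[3.5, 50, 0], 0],
    [[3.8, 55, 0], 0],
    [[4.2, 60, 0], 0],
    [[4.5, 64, 0], 0],
    [[4.5, 65.7, 0], 0],
    [[4.5, 65.7, 1], 0],
    [[4.5, 65.7, 4], 0],
    [[4.5, 65.7, 7.5], 0],
    [[4.5, 65.7, 9.5], 0],
    [[4.5, 65.7, 10], 0],
    [[4.5, 65.7, 10], 0],
  ],
  gripper=1,
)

```text
time_s: 10.55
tcp_pos: [0.4208, 0.2648, 0.0021]
ee_rot: [[-1.0, 0.001, 0.005], [0.001, 1.0, -0.008], [-0.005, -0.008, -1.0]]
wrist_force: [0.4, 0.7, -0.5]
gripper_width: 0.999
```

Call:
carry_out(
  steps=[
    [[0, 0, 0], 0],
    [[0, 0, 0], 0],
    [[0, 0, 0], 0],
    [[0, 0, 0], 0],
    [[0, 0, 0], 0],
    [[0, 0, 0], 0],
    [[0, 0, 0], 0],
    [[0, 0, 0], 0],
    [[0, 0, 0], 0],
  ],
  gripper=-1,
)

```text
time_s: 11.45
tcp_pos: [0.421, 0.265, 0.0022]
ee_rot: [[-1.0, 0.001, 0.005], [0.001, 1.0, -0.007], [-0.005, -0.007, -1.0]]
wrist_force: [0.0, 0.7, 1.6]
gripper_width: 0.51
```

Run:
```python
from h import *
go([.464,-.305,.1],90)
r.capture('top')
print([(np.round(d['centre'],3).tolist(),round(d['confidence'],2)) for d in r.place_of('top','bush_52')][:6])
```

```text
t 11.45 tcp [0.421  0.265  0.0022] yaw 89.96 -> [ -4.39 -57.07  -9.34] twist -0.04 F [0.  0.7 1.6] w 0.51
[([0.498, 0.324, -0.001], 0.85), ([0.562, 0.266, 0.001], 0.77), ([0.463, -0.389, 0.002], 0.66)]
```

Call:
carry_out(
  steps=[
    [[0, 0, -3], 0],
    [[0, 0, -7], 0],
    [[-0.3, -3, -9], 0],
    [[-0.7, -8, -9], 0],
    [[-1, -13, -9], 0],
    [[-1.4, -18, -9], 0],
    [[-1.8, -23, -9], 0],
    [[-2.2, -28, -9], 0],
    [[-2.6, -33, -9], 0],
    [[-3, -38, -9], 0],
    [[-3.4, -43, -9], 0],
    [[-3.8, -48, -9], 0],
    [[-4.2, -53, -9], 0],
    [[-4.4, -56, -9], 0],
    [[-4.4, -57.1, -8], 0],
    [[-4.4, -57.1, -5], 0],
    [[-4.4, -57.1, -3], 0],
    [[-4.4, -57.1, -2.5], 0],
    [[-4.4, -57.1, -2.5], 0],
    [[-4.4, -57.1, -2.5], 0],
  ],
)

```text
time_s: 13.55
tcp_pos: [0.4651, -0.3055, 0.0323]
ee_rot: [[-1.0, -0.001, 0.006], [-0.001, 1.0, -0.008], [-0.006, -0.008, -1.0]]
wrist_force: [0.5, 0.3, -0.3]
gripper_width: 0.508
```

Run:
```python
from h import *
go([.464,-.305,.007],90)
```

```text
t 13.55 tcp [ 0.4651 -0.3055  0.0323] yaw 90.03 -> [0.13 0.07 2.53] twist 0.03 F [ 0.5  0.3 -0.3] w 0.508
```

Call:
carry_out(
  steps=[
    [[0.1, 0, 1], 0],
    [[0.1, 0, 2], 0],
    [[0.1, 0, 2.5], 0],
    [[0.1, 0, 2.6], 0],
    [[0.1, 0, 2.6], 0],
    [[0.1, 0, 2.6], 0],
  ],
)

```text
time_s: 14.15
tcp_pos: [0.4645, -0.3058, 0.0064]
ee_rot: [[-1.0, -0.001, 0.007], [-0.001, 1.0, -0.008], [-0.007, -0.008, -1.0]]
wrist_force: [-0.4, -0.6, -1.3]
gripper_width: 0.51
```

Call:
carry_out(
  steps=[
    [[0, 0, 0], 0],
    [[0, 0, 0], 0],
    [[0, 0, 0], 0],
    [[0, 0, -1], 0],
    [[0, 0, -4], 0],
    [[0, 0, -8], 0],
    [[0, 0, -10], 0],
    [[0, 0, -10], 0],
  ],
  gripper=0.2,
)

```text
time_s: 14.95
tcp_pos: [0.4663, -0.306, 0.1111]
ee_rot: [[-1.0, -0.001, 0.015], [-0.001, 1.0, -0.011], [-0.015, -0.011, -1.0]]
wrist_force: [-0.2, 0.6, 0.4]
gripper_width: 0.603
```

Run:
```python
from h import *
go([.560,.266,.10],90)
```

```text
t 14.95 tcp [ 0.4663 -0.306   0.1111] yaw 90.07 -> [-9.44 57.2   0.6 ] twist 0.07 F [-0.2  0.6  0.4] w 0.603
```

Call:
carry_out(
  steps=[
    [[-0.7, 5, 0], 0],
    [[-1.5, 10, 0], 0],
    [[-2.3, 15, 0], 0],
    [[-3.1, 20, 0], 0],
    [[-3.9, 25, 0], 0],
    [[-4.7, 30, 0], 0],
    [[-5.6, 35, 0], 0],
    [[-6.4, 40, 0], 0],
    [[-7.3, 45, 0], 0],
    [[-8.2, 50, 0], 0],
    [[-9.1, 54, 0], 0],
    [[-9.5, 57, 0], 0],
    [[-9.5, 57.2, 1], 0],
    [[-9.5, 57.2, 1], 0],
    [[-9.5, 57.2, 1], 0],
    [[-9.5, 57.2, 1], 0],
    [[-9.5, 57.2, 1], 0],
  ],
  gripper=1,
)

```text
time_s: 16.65
tcp_pos: [0.5609, 0.265, 0.0966]
ee_rot: [[-1.0, 0.0, 0.016], [-0.0, 1.0, -0.011], [-0.016, -0.011, -1.0]]
wrist_force: [-0.4, 0.2, -0.7]
gripper_width: 0.999
```

Run:
```python
from h import *
go([.561,.2665,.005],90)
print(r.sense()['ee_rot'].round(4).tolist())
for c in ['top','side']:
    r.capture(c)
    print([(np.round(d['centre'],3).tolist(),round(d['confidence'],2)) for d in r.place_of(c,'bush_38')][:6])
im=r.capture('wrist');cv2.imwrite('pics/w3.png',im[:,:,::-1])
```

```text
t 16.65 tcp [0.5609 0.265  0.0966] yaw 90.0 -> [0.13 0.25 9.15] twist -0.0 F [-0.4  0.2 -0.7] w 0.999
[[-0.9999, 0.0001, 0.0156], [-0.0001, 0.9999, -0.011], [-0.0156, -0.011, -0.9998]]
[([0.463, -0.3, -0.0], 0.84), ([0.496, 0.322, -0.002], 0.76), ([0.464, -0.387, 0.001], 0.72)]
[([0.564, 0.269, -0.002], 0.95), ([0.49, 0.32, -0.001], 0.83), ([0.469, -0.307, 0.002], 0.65), ([0.464, -0.39, -0.002], 0.52)]
```

View pics/w3.png

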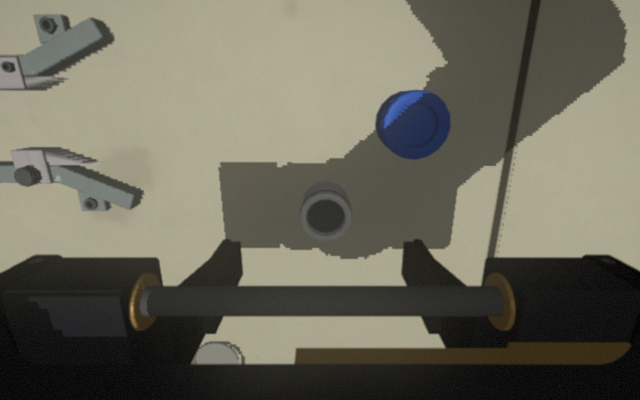

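Wrist view: sleeve rim at (325,214), centred between the fingers. The fitted jaw at (28,165) is now sunlit and visibly thick.

Run:
```python
from h import *
print(ray('wrist',[[325,214]],.036).round(4))
go([.561,.266,.005],90)
```

```text
[[0.5571 0.2665 0.036 ]]
t 16.9 tcp [0.5608 0.2657 0.0963] yaw 90.05 -> [0.12 0.13 9.13] twist 0.05 F [ 0.1 -0.4  0.4] w 1.004
```

Call:
carry_out(
  steps=[
    [[0.3, 0.1, 3], 0],
    [[0.3, 0.1, 6], 0],
    [[0.3, 0.1, 8], 0],
    [[0.3, 0.1, 8.8], 0],
    [[0.3, 0.1, 8.9], 0],
    [[0.3, 0.1, 8.9], 0],
    [[0.3, 0.1, 8.9], 0],
  ],
)

```text
time_s: 17.6
tcp_pos: [0.56, 0.2664, 0.0087]
ee_rot: [[-1.0, -0.001, 0.018], [-0.001, 1.0, -0.009], [-0.018, -0.009, -1.0]]
wrist_force: [-0.2, 0.1, 0.0]
gripper_width: 1.0
```

Call:
carry_out(
  steps=[
    [[0, 0, 0], 0],
    [[0, 0, 0], 0],
    [[0, 0, 0], 0],
    [[0, 0, 0], 0],
    [[0, 0, 0], 0],
    [[0, 0, 0], 0],
    [[0, 0, 0], 0],
    [[0, 0, 0], 0],
    [[0, 0, 0], 0],
    [[0, 0, 0], 0],
  ],
  gripper=-1,
)

```text
time_s: 18.6
tcp_pos: [0.56, 0.2664, 0.0086]
ee_rot: [[-1.0, -0.001, 0.018], [-0.001, 1.0, -0.009], [-0.018, -0.009, -1.0]]
wrist_force: [-0.4, -0.9, 0.2]
gripper_width: 0.424
```

Run:
```python
from h import *
go([.495,.12,.010],90)
```

```text
t 18.6 tcp [0.56   0.2664 0.0086] yaw 90.06 -> [  6.52 -14.63  -0.11] twist 0.06 F [-0.4 -0.9  0.2] w 0.424
```

Call:
carry_out(
  steps=[
    [[0, 0, -0.4], 0],
    [[1, -2, -0.4], 0],
    [[2.5, -5, -0.4], 0],
    [[4, -9, -0.4], 0],
    [[5.5, -12, -0.4], 0],
    [[6.5, -14, -0.4], 0],
    [[6.5, -14.6, -0.4], 0],
    [[6.5, -14.6, -0.3], 0],
    [[6.5, -14.6, -0.3], 0],
  ],
)

```text
time_s: 19.5
tcp_pos: [0.4962, 0.1212, 0.0121]
ee_rot: [[-1.0, -0.001, 0.019], [-0.002, 1.0, -0.009], [-0.019, -0.009, -1.0]]
wrist_force: [0.6, -0.2, 0.5]
gripper_width: 0.423
```

Run:
```python
from h import *
go([.495,.12,.0085],90)
im=r.capture('wrist')[:,:,::-1]
cv2.imwrite('pics/w4raw.png',im);cv2.imwrite('pics/w4.png',cv2.resize(im[60:330,130:430],None,fx=2.2,fy=2.2,interpolation=cv2.INTER_CUBIC))
```

```text
t 19.5 tcp [0.4962 0.1212 0.0121] yaw 90.08 -> [ 0.13 -0.12  0.36] twist 0.08 F [ 0.6 -0.2  0.5] w 0.423
```

View pics/w4.png

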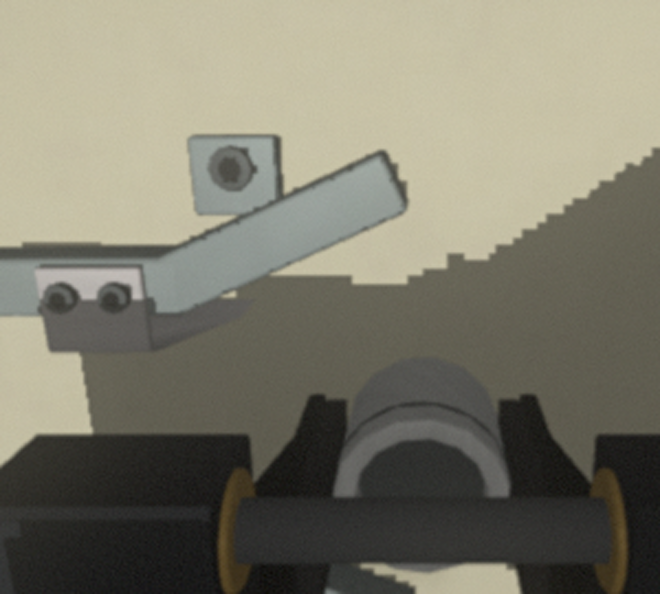

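Run:
```python
from h import *
f=lambda u,v:[130+(u+.5)/2.2-.5,60+(v+.5)/2.2-.5]
print('jaw',ray('wrist',[f(50,350),f(155,348)],.014).round(4))
print('rim near',ray('wrist',[f(425,403)],.0393).round(4),'bottom near',ray('wrist',[f(425,358)],.0035).round(4), 'tcp',r.sense()['tcp_pos'])
```

```text
jaw [[0.4728 0.0333 0.014 ]
 [0.4722 0.058  0.014 ]]
rim near [[0.4741 0.1213 0.0393]] bottom near [[0.4786 0.1211 0.0035]] tcp [0.49614271 0.12139684 0.01198041]
```

Call:
carry_out(
  steps=[
    [[0.12, 0, 0.2], 0],
    [[0.12, 0, 0.3], 0],
    [[0.12, -1, 0.3], 0],
    [[0.12, -2, 0.32], 0],
    [[0.12, -3, 0.33], 0],
    [[0.12, -3.6, 0.34], 0],
    [[0.12, -4.1, 0.34], 0],
    [[0.12, -4.1, 0.34], 0],
  ],
)

```text
time_s: 20.35
tcp_pos: [0.495, 0.0795, 0.009]
ee_rot: [[-1.0, -0.001, 0.019], [-0.001, 1.0, -0.009], [-0.019, -0.009, -1.0]]
wrist_force: [0.2, 0.6, -0.4]
gripper_width: 0.424
```

Call:
carry_out(
  steps=[
    [[0, -0.4, 0], 0],
    [[0, -0.8, 0], 0],
    [[0, -1.2, 0.01], 0],
    [[0, -1.6, 0.01], 0],
    [[0, -1.6, 0.01], 0],
  ],
)

```text
time_s: 20.85
tcp_pos: [0.4949, 0.0631, 0.009]
ee_rot: [[-1.0, 0.0, 0.018], [-0.0, 1.0, -0.009], [-0.018, -0.009, -1.0]]
wrist_force: [0.0, 0.7, -0.9]
gripper_width: 0.424
```

Call:
carry_out(
  steps=[
    [[0, -0.3, 0], 0],
    [[0, -0.6, 0], 0],
    [[0, -0.9, 0], 0],
    [[0, -1.2, 0], 0],
    [[0, -1.2, 0], 0],
  ],
)

```text
time_s: 21.35
tcp_pos: [0.4948, 0.0507, 0.0091]
ee_rot: [[-1.0, 0.0, 0.018], [0.0, 1.0, -0.009], [-0.018, -0.009, -1.0]]
wrist_force: [-0.5, 1.1, -0.9]
gripper_width: 0.426
```

Call:
carry_out(
  steps=[
    [[0, -0.3, 0], 0],
    [[0, -0.6, 0], 0],
    [[0, -0.9, 0], 0],
    [[0, -1.2, 0], 0],
    [[0, -1.2, 0], 0],
  ],
)

```text
time_s: 21.85
tcp_pos: [0.4947, 0.0383, 0.0091]
ee_rot: [[-1.0, 0.001, 0.018], [0.001, 1.0, -0.009], [-0.018, -0.009, -1.0]]
wrist_force: [0.3, 0.1, -1.0]
gripper_width: 0.418
```

Through the jaws with almost no force; carrying on into the lane.

Call:
carry_out(
  steps=[
    [[0, -0.4, 0], 0],
    [[0, -0.8, 0], 0],
    [[0, -1.2, 0], 0],
    [[0, -1.6, 0.01], 0],
    [[0, -2, 0.01], 0],
    [[0, -2, 0.01], 0],
  ],
)

```text
time_s: 22.45
tcp_pos: [0.4945, 0.0178, 0.0092]
ee_rot: [[-1.0, 0.002, 0.018], [0.002, 1.0, -0.009], [-0.018, -0.009, -1.0]]
wrist_force: [-0.0, -0.3, -0.1]
gripper_width: 0.424
```

Call:
carry_out(
  steps=[
    [[0, -0.5, 0], 0],
    [[0, -1, 0], 0],
    [[0, -1.5, 0.01], 0],
    [[0, -2, 0.01], 0],
    [[0, -2.5, 0.02], 0],
    [[0, -2.5, 0.03], 0],
    [[0, -2.5, 0.03], 0],
  ],
)

```text
time_s: 23.15
tcp_pos: [0.4945, -0.0074, 0.0091]
ee_rot: [[-1.0, 0.002, 0.018], [0.002, 1.0, -0.009], [-0.018, -0.009, -1.0]]
wrist_force: [0.6, -0.0, 0.1]
gripper_width: 0.423
```

Call:
carry_out(
  steps=[
    [[0, 0, 0], 0],
    [[0, 0, 0], 0],
    [[0, 0, 0], 0],
    [[0, 0, 0], 0],
    [[0, 0, 0], 0],
  ],
  gripper=0.15,
)

```text
time_s: 23.65
tcp_pos: [0.4946, -0.0073, 0.0091]
ee_rot: [[-1.0, 0.002, 0.018], [0.002, 1.0, -0.009], [-0.018, -0.009, -1.0]]
wrist_force: [0.2, -0.6, -0.0]
gripper_width: 0.572
```

Call:
carry_out(
  steps=[
    [[0, 0, -1], 0],
    [[0, 0, -3], 0],
    [[0, 0, -6], 0],
    [[0, 0, -10], 0],
    [[0, 0, -14], 0],
    [[3, 0, -18], 0],
    [[6, 5, -20], 0],
    [[6, 10, -20], 0],
    [[6, 12, -20], 0],
    [[6, 12, -20], 0],
    [[6, 12, -20], 0],
    [[6, 12, -20], 0],
  ],
)

```text
time_s: 24.85
tcp_pos: [0.4309, 0.1139, 0.207]
ee_rot: [[-1.0, 0.003, 0.018], [0.003, 1.0, -0.009], [-0.018, -0.009, -1.0]]
wrist_force: [0.4, -0.6, -0.7]
gripper_width: 0.574
```

Run:
```python
from h import *
go([.495,-.005,.0085],90)
for c in ['top','side','wrist']:
    im=r.capture(c)[:,:,::-1]; cv2.imwrite(f'pics/{c}5.png',im)
    for t in('bush_38','gauge'): print(c,t,[(np.round(d['centre'],3).tolist(),round(d['confidence'],2)) for d in r.place_of(c,t)][:6])
a=cv2.imread('pics/side5.png')[140:260,290:410];b=cv2.imread('pics/wrist5.png')
cv2.imwrite('pics/f.png',np.hstack([cv2.resize(a,(400,400)),cv2.resize(b,(400,400*400//640)).repeat(1,0) if 0 else cv2.copyMakeBorder(cv2.resize(b,(400,250)),0,150,0,0,0)]))
```

```text
t 24.85 tcp [0.4309 0.1139 0.207 ] yaw 89.84 -> [ -6.09 -11.69  20.07] twist -0.16 F [ 0.4 -0.6 -0.7] w 0.574
top bush_38 [([0.463, -0.385, 0.002], 0.63), ([0.464, -0.301, 0.0], 0.61), ([0.495, 0.322, 0.002], 0.6), ([0.499, -0.01, 0.001], 0.52)]
top gauge [([0.494, 0.048, -0.002], 0.86)]
side bush_38 [([0.496, -0.005, -0.003], 0.86), ([0.465, -0.393, 0.003], 0.59), ([0.49, 0.323, 0.0], 0.56), ([0.469, -0.306, 0.005], 0.47)]
side gauge [([0.497, 0.044, 0.001], 0.7)]
wrist bush_38 [([0.498, -0.005, -0.0], 0.92), ([0.499, 0.324, 0.003], 0.74)]
wrist gauge [([0.497, 0.045, -0.002], 0.73), ([0.497, -0.008, 0.0], 0.26)]
```

View pics/f.png

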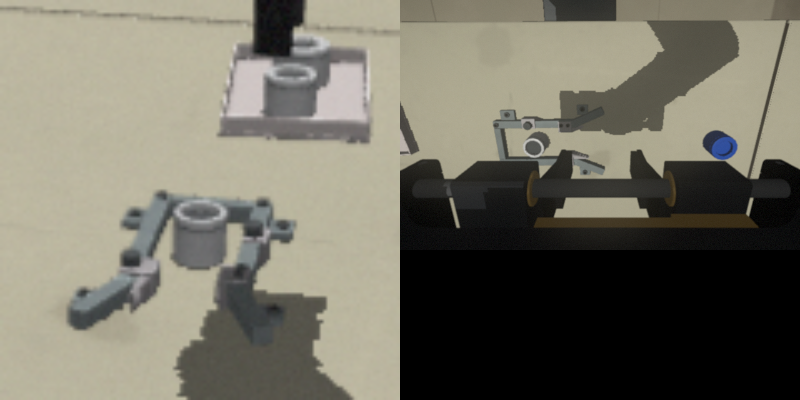

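The 38 stands upright in the outfeed lane at (200,235), and both wider sleeves stand upright in the tray. I'm handing in.

```bash
python3 -c "
from station import r
print(r.finish_job())"
```

```text
the job is handed in; nothing more can be done
None
```

The job is done and handed in at about 25 s of the 72 s limit. The hand-in gave no verdict.

- **Gauge:** I measured the gap between the jaws at 42.2 mm in the wrist picture. That means the thick plate is fitted, which the network labels in the top, side and wrist views also said. Only the 38 mm sleeve fits.
- **38 mm sleeve:** I slid it through the jaws at bench level, with wrist force staying around 1 N. It stands upright in the lane about 50 mm past the jaw centre, where at least 29 mm is needed.
- **45 and 52 mm sleeves:** Both stand upright in the tray, at about y = -0.305 and -0.389. The tray's centre is at y = -0.349.

**Last checks:** The final top and side views place all three sleeves within about 8 mm of each other, with wide margins to the limits. The arm was clear of everything.

**Disagreements:**
- The 38 mm sleeve's x position before gripping differed by up to 7 mm between cameras (0.557 to 0.564). It still passed the jaws without noticeable force.
- The tool had drifted about 1° off vertical by the end, far below the upright limit.
- I never moved near the things behind the gauge, but I did not measure them again at the end.

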